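# Fit up a tube cap and hold two tabs at the scribed gap

## Task

Get the fit-up ready for tacking: lower the closed-end tube cap, closed end up, over the upright post of the fixture until its rim sits on the plate, without dropping it, and let it go. Then squeeze the sprung tweezers by their two finger pads until the inner faces of the tabs at the tips stand over the two scribed lines, 40 mm apart and just clear of the cap, and hold that gap steady: finish while still holding the squeeze. Leave the other things on the bench alone.

Things in the scene. Friction and masses are not known exactly. Their poses are not given: they have to be found in the camera images.
- fixture: Fixed fit-up fixture: aluminium plate 255 x 110 x 10 mm on the bench. Origin on the post's axis at the bench surface; the plate runs from x = -200 to +55 mm and y = -55 to +55 mm. x points from the tweezers' pivot block towards the tips, z up. Two black scribed lines 1.5 mm wide run along x at y = +-20.5 mm. The pivot block (x = -143 to -181 mm) is 39 mm high.
- post_foot (a point): Where the post's axis meets the plate's top face (10 mm above the bench); same axes as the fixture. The post is 21 mm in diameter and 40 mm tall above this point, its top 10 mm tapering to 10 mm diameter.
- cap: Loose steel tube cap, about 0.1 kg: a tube of outer diameter 30 mm, inner diameter 24 mm, 52 mm tall, closed by a 5 mm thick end. It stands mouth down on the bench, left or right of the fixture. Origin at the centre of its mouth (the open lower rim), z points to the closed end. Grip it high: on the post, fingertips 30 mm above the bench clear tabs and arms.
- jaw_left (a joint): Angle of the left (+y) tweezer arm about its upright pivot (fixture x = -155, y = +16 mm): 0 = sprung fully open, grows as it closes, stop at 0.15 rad; at 0.10 rad the tab's inner face is parallel to x and above its line. Spring torque is about 6 N m/rad x (angle + 0.03), about 7 N on the pad at the right gap. The arm springs open when let go.
- jaw_right (a joint): The same for the right (-y) arm (pivot at y = -16 mm), mirrored: 0.10 rad puts its tab above its line.
- pad_left (a point): Finger pad on the left arm (jaw_left_c3 in the rules), a ribbed upright plate 26 mm long (x) x 5 mm thick x 44 mm tall, 110 mm from the pivot, 45 mm from the post. Origin at the middle of its outer (+y) face, 36 mm above the bench (pad from 14 to 58 mm). Outer faces of both pads are about 58 mm apart open, and 36 mm apart and parallel at the right gap. The space outside them is free down to the plate.
- pad_right (a point): The mirrored pad on the right arm (jaw_right_c3); origin at the middle of its outer (-y) face.
- tab_left (a point): Dark steel tab at the left tip (jaw_left_c4 in the rules), 26 mm along x, 12 mm wide, 8 mm tall, beside the post, 155 mm from the pivot. Origin at the middle of the lower edge of its inner face (the face towards the post), 16 mm above the bench (tab from 16 to 24 mm). Tabs are about 71 mm apart (inner faces) when open; wanted: 40 mm.
- tab_right (a point): The mirrored tab of the right arm (jaw_right_c4); origin on its inner face.
- stub: Bystander: loose steel tube offcut, 30 mm outside, 24 mm inside, 52 mm tall, open at BOTH ends (not the cap), upright; origin at the centre of its underside. Cap and stub may stand in each other's places.
- tumbler: Bystander: upright steel drinking tumbler 74 mm in diameter, 197 mm tall; origin at the centre of its underside.
- pliers: Bystander: pliers lying flat, about 185 mm long, 15 mm high, jaws to +x; origin between handles and jaws.
- coupon: Bystander: flat dark steel strip 100 x 30 x 5 mm; origin at the centre of its underside.
Things that resemble listed ones, but are neither listed nor needed, are in the scene too. What is shaped like the cap but blue, brown or red is not meant.

How it is judged:
By the outcome, as a careful person would: the job done as asked, in the order asked, and still so for the second after the job is handed in, while the arm keeps its last pose, push and grip.
It also fails if it takes over 48 s, if anything falls off the work surface, if the arm or the gripper's body presses on something with over 40 N, if the wrist force passes 120 N, or if a joint passes its speed limit or range.

## Robot

A 7-joint arm with a two-finger parallel gripper is mounted at the origin on the work surface. World frame = base frame: x ahead of the robot, y to its left, z up, the work surface at z = 0. Lengths are in mm, angles in rad, forces in N, time in s.
With the tool pointing down it reaches from about 400 to 925 mm from the base axis. Payload 5.6 kg.
Tool frame: the origin (TCP) lies midway between the tips of the shut fingers; the grasp point (between the pads) lies 19 mm behind it (robot.grip_point_offset is the distance from the TCP to the grasp point, in mm); y points along the fingers, x is the direction in which the jaws open and shut, and the axes are right-handed (so a half turn about y gives the same grasp; the last joint's range is limited). The gripper opens to 85 mm and grips with 20 to 120 N. Pads are 22 mm wide; open, the fingers measure 114 mm over their backs; the gripper's body (76 mm by 85 mm) begins 54 mm behind the grasp point. The pads swing forward as they close: fully open they stand 13 mm farther back than shut.
Start: joints at [-1.344, 0.468, -0.012, 1.603, 0.006, 1.071, -0.056], TCP at [173.291, 626.481, 231.29] pointing down, gripper open.
Joint ranges: [-2.53, 2.53], [-0.31, 2.02], [-1.57, 1.55], [0.28, 2.44], [-1.29, 4.43], [0.15, 1.84], [-2.92, 2.92]. Speed limits (rad/s): [2.57, 2.57, 3.14, 3.14, 3.14, 3.14, 3.14].

## Interface

Orientations are given as a rotation vector (axis times angle).
In Python, from station import observe, snapshot, ticket, robot gives the robot as it stands.
- The arm moves only by the tool move_arm, never from a script. Its argument "targets" is text: rows parted by semicolons, each of 7 numbers parted by spaces: the shift along the tool's x, y, z in mm, then the turn, a rotation vector about the tool's x, y, z in rad, then the gripper command: -1 is shut, 1 is fully open, values between are in proportion. In form: dx dy dz wx wy wz gripper; .... A call has 1 to 8 rows; each row is the pose to reach, as a shift and turn from the pose commanded when the call began, along the tool's axes at that moment; what a row does not reach only later rows make up. A row lasts 1/8 s, in which the tool goes at most 62.5 mm and 10.7 degrees, less where a joint would pass 70% of its speed; a pose out of reach is approached as far as the arm can. A call with a gripper value outside its range is refused whole. The fingers move at their own pace and stop on an object; "force" is the grip in N (left out, the last holds). Time passes only in rows, so rows that repeat a pose let the fingers close. It gives the time, the measured TCP pose, the force and the opening at its end, in the units of the state.
- observe(): the state, without advancing time (a new reading comes with each control period).
- snapshot(name): name is "scene" or "side" or "wrist"; returns a dict with "image" (420x560x3 uint8, red, green, blue), "fx", "fy", "cx", "cy" (pixels), "k1" (the pictures are not rectified: a ray, as slopes to the right and down, at radius r is drawn at 1 + k1 r^2 times it, then the intrinsics apply), "rvec" (rotation vector, rad) and "tvec" (3), from world to camera coordinates, as OpenCV has them; the wrist camera has in their place "hand_eye" (4x4, takes a point from camera to tool coordinates, whose origin is the TCP and whose axes are the tool frame's). Camera axes: x right, y down, z forward; pixel columns grow to the right and rows downward; lengths in mm; the calibration is good to about 2 mm. A picture is of the moment at which its call begins: read the wrist's pose just before it. There is no depth.
- ticket.hand_in(): hands the job in, once; it reports no verdict.
The state is a dict: "clock": time; "joint_pos": joint angles; "joint_vel": joint speeds; "tau": joint torques, N m; "ee_pos": TCP position; "eef_rot": TCP orientation; "force": force on the tool from outside, world axes, zero at the start; "ft_torque": the same for the moment, N m; "finger_gap": finger opening in mm.
Only numpy, scipy, OpenCV 4.12 (cv2) and the standard library are available. Lean on these libraries where they do the work, as an engineer would, in place of code of your own. Each camera call takes 0.05 s, during which the arm holds its last target.

## Working session

There is one attempt and no reset: what is moved stays moved. The work goes in short steps, Python scripts to look and compute and a tool call to move; the robot and the scene stay as the last step left them, time stands still between calls to the robot, and variables do not carry over. Pictures are saved under pics/ and viewed, and the job is handed in when it is done.

Besides the shell and the picture viewer there is one more tool, called after ">>>" as a command line: name --argument value ..., lists and objects as JSON in quotes. move_arm: Moves the arm, as the interface text tells. Its arguments: {"type":"object","properties":{"targets":{"type":"string"},"force":{"type":"number"}},"required":["targets"]}

```bash
ls; mkdir -p pics; cat > h.py <<'E'
import numpy as np, cv2
from scipy.spatial.transform import Rotation as R
from station import observe, snapshot, ticket, robot
def save(n,fn):
    o=observe(); s=snapshot(n); cv2.imwrite('pics/'+fn+'.png',s['image'][:,:,::-1])
    d={k:np.array(v) for k,v in s.items()}; d['ee_pos']=np.array(o['ee_pos']);d['eef_rot']=np.array(o['eef_rot'])
    np.savez('pics/'+fn+'.npz',**d); return d
def load(fn): return dict(np.load('pics/'+fn+'.npz'))
def w2c(d):
    if 'rvec' in d: return R.from_rotvec(d['rvec']).as_matrix(), d['tvec']
    he=d['hand_eye']; Rt=R.from_rotvec(d['eef_rot']).as_matrix()
    Rc=Rt@he[:3,:3]; c=Rt@he[:3,3]+d['ee_pos']
    return Rc.T, -Rc.T@c
def proj(d,P):
    P=np.atleast_2d(P); M,t=w2c(d); q=P@M.T+t; s=q[:,:2]/q[:,2:]
    r2=(s**2).sum(1,keepdims=True); s=s*(1+d['k1']*r2)
    return s*[d['fx'],d['fy']]+[d['cx'],d['cy']]
def ray(d,uv):
    s0=(np.array(uv,float)-[d['cx'],d['cy']])/[d['fx'],d['fy']]; s=s0.copy()
    for _ in range(30): s=s0/(1+d['k1']*(s@s))
    M,t=w2c(d); return -M.T@t, M.T@np.array([s[0],s[1],1])
def atz(d,uv,z):
    c,v=ray(d,uv); return c+v*(z-c[2])/v[2]
def crop(fn,x0,y0,w,h,k,out):
    im=cv2.imread('pics/'+fn+'.png')[y0:y0+h,x0:x0+w]
    cv2.imwrite('pics/'+out+'.png',cv2.resize(im,None,fx=k,fy=k,interpolation=cv2.INTER_CUBIC))
E
python3 - <<'E'
from h import *
print(observe()); print([x for x in dir(robot) if x[0]!='_'], robot)
for n in ['scene','side','wrist']:
    d=save(n,n+'0'); print(n,{k:v for k,v in d.items() if k!='image'})
E
```

```text
pics
{'clock': 0.0, 'joint_pos': array([-1.34400019,  0.46840003, -0.01160512,  1.60362204,  0.00597076,
        1.07139958, -0.0563091 ]), 'joint_vel': array([ 5.52862504e-04,  2.05409138e-03,  4.68420219e-04, -1.05656718e-03,
        1.50406998e-03, -3.05918814e-05,  1.40062355e-03]), 'tau': array([-9.14961197e-05, -5.32388020e+01,  2.11588346e-02, -2.51301563e+01,
        1.13370366e-02,  7.73693144e-03, -3.39086216e-05]), 'ee_pos': array([173.15581681, 625.932084  , 230.32414487]), 'eef_rot': array([-1.32605751, -1.00715813,  1.00943316]), 'force': array([-0.15038896,  0.09978028,  0.50977476]), 'ft_torque': array([ 2.05847824e-02,  1.60108991e-02, -1.01688794e-05]), 'finger_gap': 85.31371498249112}
['Unreachable', 'grip_point_offset'] <Robot object at 0x7f433b757e00>
scene {'fx': array(416.41294594), 'fy': array(416.41294594), 'cx': array(282.23451491), 'cy': array(206.3206086), 'k1': array(-0.11960489), 'rvec': array([ 2.22810964,  0.80298734, -0.36336951]), 'tvec': array([-465.23429173, -195.95841659, 1352.22544574]), 'ee_pos': array([173.15581681, 625.932084  , 230.32414
[... 355 characters left out ...]
.93329351, 230.33766889]), 'eef_rot': array([-1.32604133, -1.00724627,  1.00945873])}
wrist {'fx': array(324.01299629), 'fy': array(324.01299629), 'cx': array(285.03567693), 'cy': array(210.04151517), 'k1': array(-0.05328507), 'hand_eye': array([[ 9.99999541e-01,  1.23116758e-04,  9.49998104e-04,
         6.25532486e-01],
       [-8.63608345e-04, -3.13274555e-01,  9.49662207e-01,
        -1.41567831e+02],
       [ 4.14529566e-04, -9.49662592e-01, -3.13274305e-01,
         8.03671478e+01],
       [ 0.00000000e+00,  0.00000000e+00,  0.00000000e+00,
         1.00000000e+00]]), 'ee_pos': array([173.17506574, 625.98633161, 230.4161452 ]), 'eef_rot': array([-1.32594305, -1.00727942,  1.00930731])}
```

View pics/scene0.png

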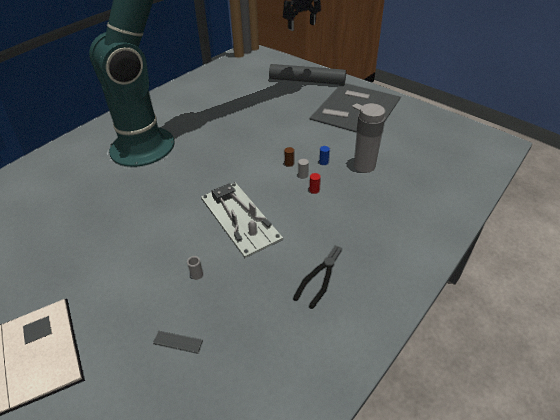

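View pics/side0.png

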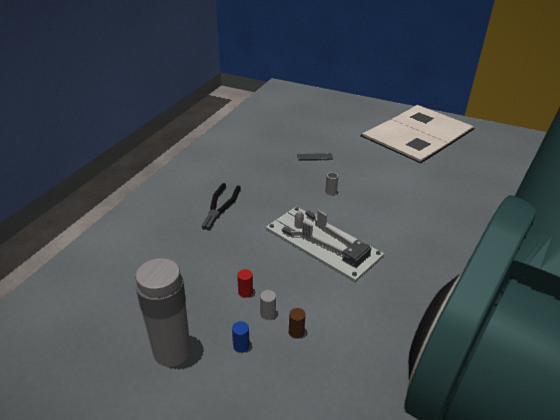

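View pics/wrist0.png

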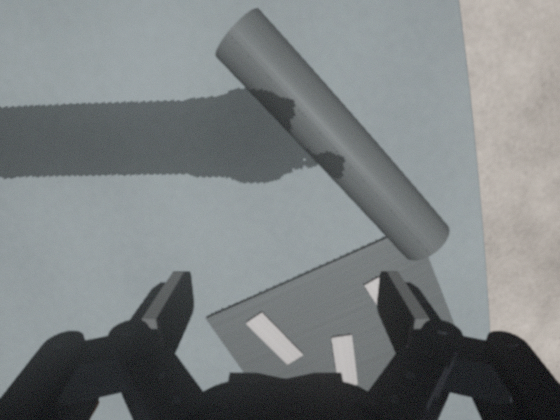

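The scene view shows the grey cap at (303,168) among blue, brown and red ones. The open stub is at (195,268) and the fixture around (240,218). I'll enlarge crops to measure.

```bash
python3 - <<'E'
from h import *
crop('scene0',190,130,150,130,5,'c1'); crop('side0',180,185,210,170,3.8,'c2')
for n,uv in [('cap',(303,169)),('blue',(324,156)),('brown',(289,157)),('red',(315,184))]: print(n,atz(load('scene0'),uv,26))
for n,uv in [('cap',(268,305)),('blue',(241,336)),('brown',(297,322)),('red',(245,284))]: print(n,atz(load('side0'),uv,26))
E
```

```text
cap [506.95769309 214.78698978  26.        ]
blue [517.87951965 303.94338467  26.        ]
brown [438.72015211 233.65317483  26.        ]
red [574.01760303 183.36758895  26.        ]
cap [502.62577857 215.15552193  26.        ]
blue [514.50362661 302.32090453  26.        ]
brown [436.47283348 229.82510406  26.        ]
red [567.91304437 184.64738486  26.        ]
```

View pics/c1.png

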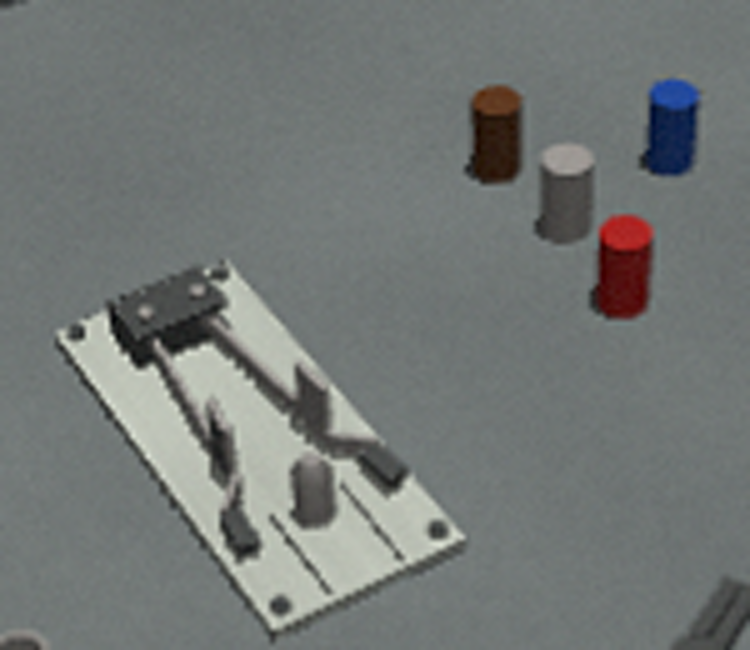

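View pics/c2.png

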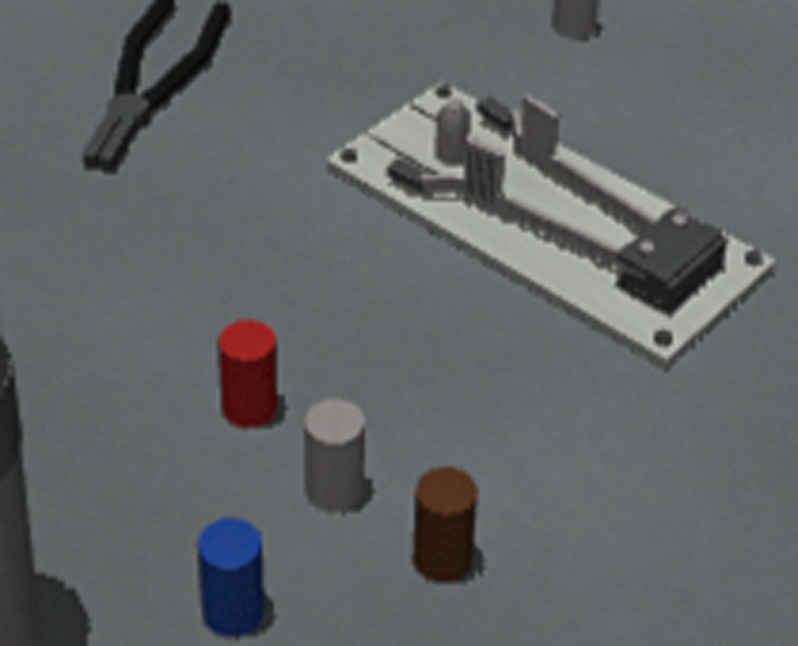

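```bash
cat > fit.py <<'E'
from h import *
from scipy.optimize import least_squares
S=load('scene0');D=load('side0')
us=lambda p:((np.array(p)+.5)/5-.5)+[190,130]
ud=lambda p:((np.array(p)+.5)/3.8-.5)+[180,185]
sc={(-200,-55):(57,338),(-200,55):(229,263),(55,55):(466,541),(55,-55):(274,630)}
sd={(-200,-55):(775,263),(-200,55):(667,357),(55,55):(329,158),(55,-55):(444,84)}
for k in sc: print(k,atz(S,us(sc[k]),10)[:2],atz(D,ud(sd[k]),10)[:2])
def res(p,cams):
    c,s=np.cos(p[2]),np.sin(p[2]); r=[]
    for cam,dd,f in cams:
        for k,v in dd.items():
            P=[p[0]+c*k[0]-s*k[1],p[1]+s*k[0]+c*k[1],10]
            r+=list((proj(cam,P)[0]-f(v)))
    return np.array(r)
for cams in ([(S,sc,us)],[(D,sd,ud)],[(S,sc,us),(D,sd,ud)]):
    q=least_squares(res,[550,0,0],args=(cams,)); print(q.x,np.abs(q.fun).max())
print('post foot/top',atz(S,us((313,462)),50),atz(D,ud((454,104)),50))
print('cap',atz(S,us((568,160)),52),atz(D,ud((336,421)),52),atz(S,us((566,228)),0),atz(D,ud((336,497)),0))
print('stub', atz(S,(195,261),52))
E
python3 fit.py
```

```text
(-200, -55) [350.248039   -45.20792244] [343.86689633 -41.09905998]
(-200, 55) [380.3552633   60.97223097] [377.11385631  59.22159515]
(55, 55) [623.84965907 -16.4669423 ] [617.7852803  -16.65253045]
(55, -55) [ 588.95912204 -119.13025588] [ 583.75030189 -117.56287833]
[ 5.54670251e+02 -5.15605573e+01 -3.05587170e-01] 0.6952700422725968
[ 5.49969171e+02 -5.18783213e+01 -3.11649978e-01] 0.949974322407968
[ 5.51617024e+02 -5.13648099e+01 -3.07933074e-01] 1.3167928183506774
post foot/top [555.14814694 -51.1726905   50.        ] [550.83596586 -51.35531249  50.        ]
cap [506.10085314 216.12389016  52.        ] [502.72318364 214.8859437   52.        ] [504.95568147 217.09201594   0.        ] [501.09697522 217.9613809    0.        ]
stub [ 539.31044682 -225.12032382   52.        ]
```

```bash
cat >> h.py <<'E'
def down(yaw): # tool x heading yaw (world), tool y straight down
    x=np.array([np.cos(yaw),np.sin(yaw),0]); y=np.array([0,0,-1.]); return np.stack([x,y,np.cross(x,y)],1)
def plan(p,yaw,o=None):
    o=o or observe(); Rt=R.from_rotvec(o['eef_rot']).as_matrix()
    d=Rt.T@(np.array(p)-o['ee_pos']); w=R.from_matrix(Rt.T@down(yaw)).as_rotvec()
    print('at',np.round(o['ee_pos'],1),'yaw',np.round(np.arctan2(Rt[1,0],Rt[0,0]),4),'tilt',np.round(Rt[2],4),'gap',round(o['finger_gap'],1),'F',np.round(o['force'],2),'t',o['clock'])
    print('shift',np.round(d,1),'turn',np.round(w,4))
E
python3 - <<'E'
from h import *
print('tumbler',atz(load('scene0'),(367,165),0),atz(load('side0'),(170,358),0))
Y=-0.308+np.pi/2
plan([504,216,200],Y); plan([504,216,200],Y-np.pi)
E
```

```text
tumbler [627.12754088 378.83455662   0.        ] [615.74893899 381.0953859    0.        ]
at [173.2 626.  230.5] yaw 1.3009 tilt [-1.4e-03 -1.0e+00 -1.0e-04] gap 85.5 F [-0.72 -0.28 -0.49] t 0.15
shift [-307.    31.  -428.2] turn [ 0.0001  0.0381 -0.0014]
at [173.2 626.  230.5] yaw 1.3009 tilt [-1.4e-03 -1.0e+00 -1.0e-04] gap 85.5 F [-0.72 -0.28 -0.49] t 0.15
shift [-307.    31.  -428.2] turn [-2.2000e-03 -3.1035e+00 -2.0000e-04]
```

>>> move_arm --targets "-307 60 -428 0 0.038 0 0.4;-307 60 -428 0 0.038 0 0.4;-307 60 -428 0 0.038 0 0.4;-307 60 -428 0 0.038 0 0.4;-307 60 -428 0 0.038 0 0.4;-307 60 -428 0 0.038 0 0.4;-307 60 -428 0 0.038 0 0.4;-307 60 -428 0 0.038 0 0.4"

```text
clock: 1.15
ee_pos: [486.1, 238.2, 174.5]
eef_rot: [-1.339, -0.98, 0.979]
force: [1.3, 1.1, 0.5]
finger_gap: 59.6
```

```bash
python3 - <<'E'
from h import *
save('wrist','w1'); plan([504,216,170],-0.308+np.pi/2)
E
```

```text
at [491.5 228.9 173.9] yaw 1.2517 tilt [-0.004  -1.     -0.0046] gap 59.5 F [ 4.77 -6.92  0.35] t 1.2
shift [ -8.3   4.  -15.9] turn [ 0.0046 -0.0111 -0.004 ]
```

View pics/w1.png

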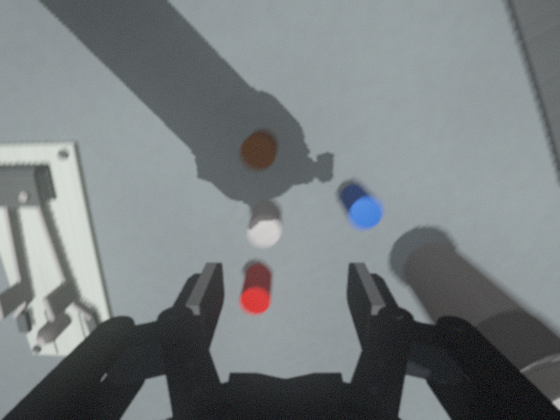

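The wrist view has the cap top at (264,233), with brown (259,149) above it, red (256,296) below, and the fixture at the left edge. The arm was still moving, so I'll let it settle before measuring.

>>> move_arm --targets "0 0 0 0 0 0 0.4;0 0 0 0 0 0 0.4"

```text
clock: 1.45
ee_pos: [484.3, 241.0, 174.6]
eef_rot: [-1.338, -0.98, 0.981]
force: [-0.0, 0.1, 0.5]
finger_gap: 59.9
```

```bash
python3 - <<'E'
from h import *
plan([504,216,170],-0.308+np.pi/2)
save('wrist','w2'); crop('w2',180,120,200,160,4,'w2c')
E
```

```text
at [484.3 241.  174.6] yaw 1.2647 tilt [ 3.e-04 -1.e+00  8.e-04] gap 59.9 F [-0.01  0.09  0.52] t 1.45
shift [-17.9   4.6 -26.3] turn [-0.0008  0.0019  0.0003]
```

View pics/w2c.png

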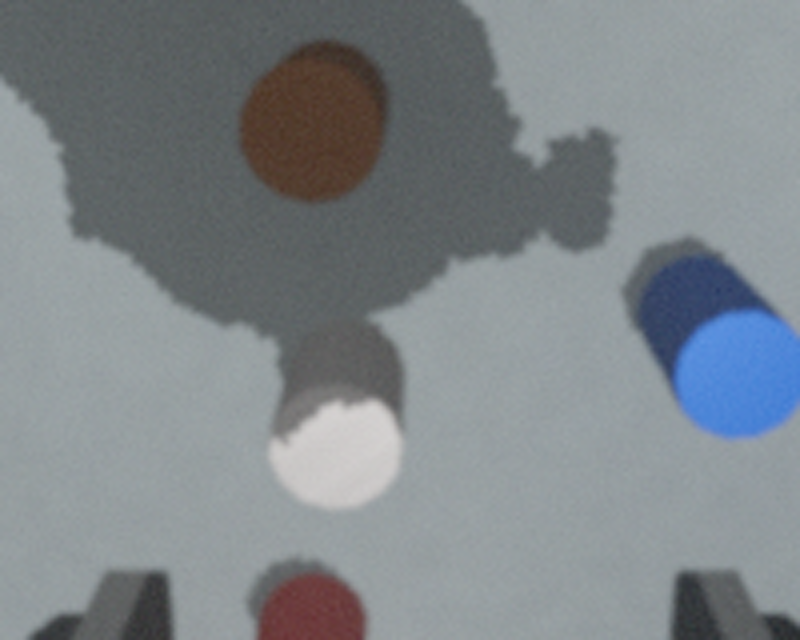

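```bash
python3 - <<'E'
from h import *
d=load('w2'); p=atz(d,(263.9,231.1),52); print(p, atz(d,((313.5/4-.5+180),(128.5/4-.5+120)),52))
t=np.linspace(0,6.28,60); 
im=cv2.imread('pics/w2.png')
for z in (52,0):
  c=np.stack([p[0]+15*np.cos(t),p[1]+15*np.sin(t),0*t+z],1)
  for u in proj(d,c): cv2.circle(im,tuple(int(round(v)) for v in u),0,(0,0,255),-1)
cv2.imwrite('pics/ov.png',cv2.resize(im[120:280,180:380],None,fx=4,fy=4))
plan([p[0],p[1],85],-0.308+np.pi/2)
E
```

```text
[503.9009575  216.32057045  52.        ] [436.67515373 233.86258525  52.        ]
at [484.2 241.4 174.7] yaw 1.2656 tilt [ 4.e-04 -1.e+00  7.e-04] gap 60.0 F [ 0.93  0.02 -1.2 ] t 1.5
shift [-18.   89.6 -26.4] turn [-0.0007  0.0029  0.0004]
```

View pics/ov.png

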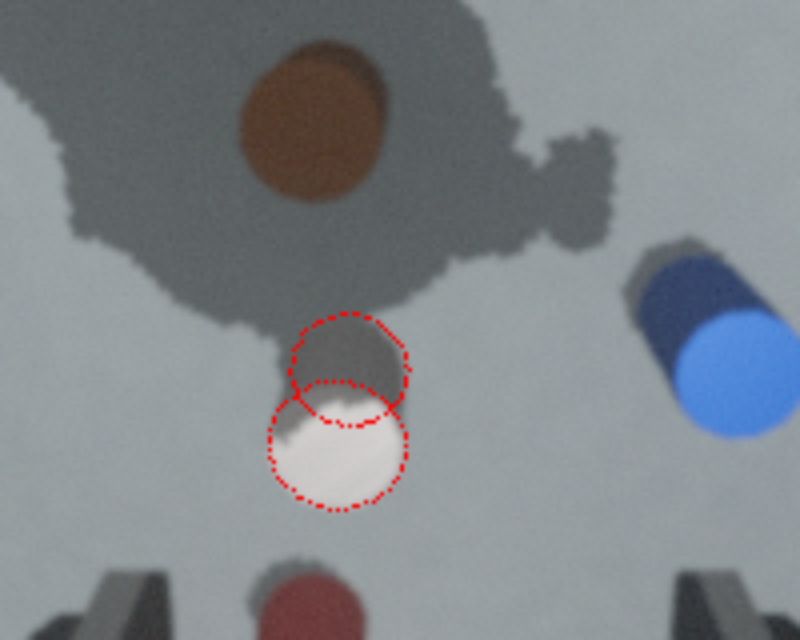

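Projecting the 30 mm circles gives a good match at both the top and the rim, so the cap is at (503.8, 216.3). Going down over it.

>>> move_arm --targets "-18 0 -26 0 0.003 0 0.4;-18 45 -26 0 0.003 0 0.4;-18 90 -26 0 0.003 0 0.4;-18 90 -26 0 0.003 0 0.4;-18 90 -26 0 0.003 0 0.4"

```text
clock: 2.12
ee_pos: [505.0, 216.2, 86.1]
eef_rot: [-1.34, -0.98, 0.977]
force: [0.7, -0.4, 1.3]
finger_gap: 59.8
```

```bash
python3 - <<'E'
from h import *
plan([503.8,216.3,20],-0.308+np.pi/2)
save('wrist','w3')
E
```

```text
at [505.  216.2  86.1] yaw 1.2617 tilt [ 0.0015 -1.     -0.0011] gap 59.8 F [ 0.73 -0.37  1.3 ] t 2.125
shift [-0.3 66.1  1.2] turn [ 0.0011 -0.0011  0.0015]
```

View pics/w3.png

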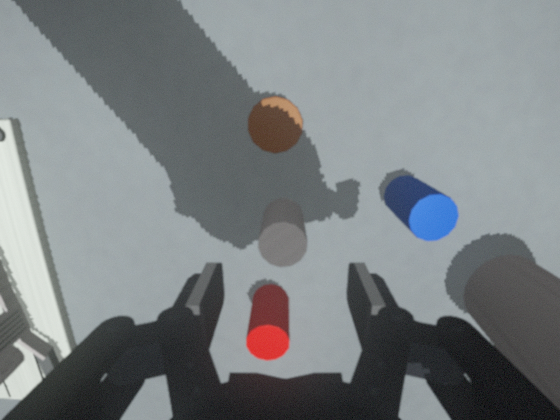

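The cap at (283,241) is centred between the fingers, and the neighbours are clear of them. Down and grip.

>>> move_arm --targets "0 35 1 0 0 0 0.4;0 66 1 0 0 0 0.4;0 66 1 0 0 0 0.4;0 66 1 0 0 0 0.4"

```text
clock: 2.68
ee_pos: [504.9, 215.8, 20.6]
eef_rot: [-1.341, -0.98, 0.975]
force: [-0.0, -0.3, -0.0]
finger_gap: 60.1
```

>>> move_arm --targets "0 0 0 0 0 0 -0.6;0 0 0 0 0 0 -0.6;0 0 0 0 0 0 -0.6;0 0 0 0 0 0 -0.6;0 0 0 0 0 0 -0.6" --force 40

```text
clock: 3.3
ee_pos: [504.5, 215.5, 20.3]
eef_rot: [-1.341, -0.979, 0.975]
force: [-2.1, 0.1, 7.0]
finger_gap: 29.7
```

```bash
python3 - <<'E'
from h import *
plan([503.8,216.3,20],-0.308+np.pi/2)
save('wrist','w4'); save('side','s4'); crop('s4',180,200,180,150,4,'s4c')
E
```

```text
at [504.5 215.5  20.3] yaw 1.2597 tilt [ 0.0018 -1.     -0.0015] gap 29.7 F [-2.12  0.08  7.  ] t 3.3
shift [0.5 0.3 0.9] turn [ 0.0015 -0.0031  0.0018]
```

View pics/w4.png

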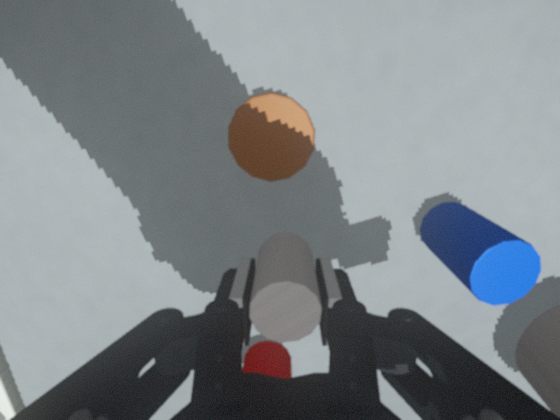

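View pics/s4c.png

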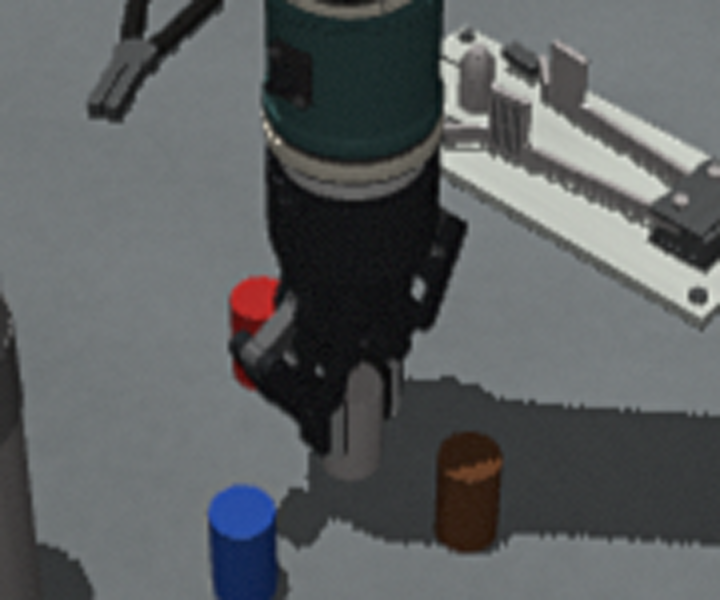

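Gripped: gap 29.7 mm, with the cap between the pads in both views. Lift straight up, then move to a viewpoint beside the fixture.

>>> move_arm --targets "0 -30 0 0 0 0 -0.6;0 -80 0 0 0 0 -0.6;0 -130 0 0 0 0 -0.6;0 -130 0 0 0 0 -0.6;0 -130 0 0 0 0 -0.6"

```text
clock: 4.03
ee_pos: [503.0, 215.0, 148.6]
eef_rot: [-1.34, -0.977, 0.977]
force: [0.0, -0.8, -1.8]
finger_gap: 29.3
```

```bash
python3 - <<'E'
from h import *
plan([552,-51.5,150],-0.308+np.pi/2)
plan([560,20,150],-0.308+np.pi/2)
E
```

```text
at [503.  215.  148.6] yaw 1.26 tilt [ 0.e+00 -1.e+00  3.e-04] gap 29.3 F [ 0.05 -0.83 -1.83] t 4.025
shift [-238.7   -1.4 -128.1] turn [-0.0003 -0.0028  0.    ]
at [503.  215.  148.6] yaw 1.26 tilt [ 0.e+00 -1.e+00  3.e-04] gap 29.3 F [ 0.05 -0.83 -1.83] t 4.025
shift [-168.2   -1.4 -113.9] turn [-0.0003 -0.0028  0.    ]
```

>>> move_arm --targets "-168 0 -114 0 -0.003 0 -0.6;-168 0 -114 0 -0.003 0 -0.6;-168 0 -114 0 -0.003 0 -0.6;-168 0 -114 0 -0.003 0 -0.6;-168 0 -114 0 -0.003 0 -0.6;-168 0 -114 0 -0.003 0 -0.6;-168 0 -114 0 -0.003 0 -0.6"

```text
clock: 4.9
ee_pos: [560.2, 22.5, 148.4]
eef_rot: [-1.337, -0.982, 0.982]
force: [-1.0, 0.4, -1.0]
finger_gap: 29.4
```

```bash
python3 - <<'E'
from h import *
plan([552,-51.5,150],-0.308+np.pi/2)
save('wrist','w5'); crop('w5',0,60,250,200,3.2,'w5c')
E
```

```text
at [560.2  22.5 148.4] yaw 1.2663 tilt [ 4.e-04 -1.e+00  1.e-03] gap 29.4 F [-1.02  0.37 -0.99] t 4.9
shift [-73.   -1.7 -14.4] turn [-0.001   0.0035  0.0004]
```

View pics/w5.png

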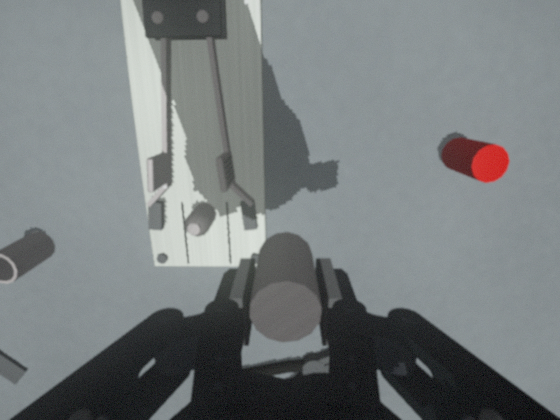

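```bash
python3 - <<'E'
from h import *
crop('w5',115,180,160,100,5,'w5c')
d=load('w5'); p=[552,-51.5]
c,s=np.cos(-.308),np.sin(-.308)
f=lambda x,y,z:[p[0]+c*x-s*y,p[1]+s*x+c*y,z]
for n,q in [('post foot',(0,0,10)),('posttop',(0,0,50)),('c',(55,55,10)),('c2',(55,-55,10)),('l+',(0,20.5,10)),('l-',(0,-20.5,10))]: print(n,(proj(d,f(*q))[0]-[115,180]+.5)*5-.5)
E
```

```text
post foot [447.73845258 165.55828833]
posttop [388.9461758 245.7618183]
c [752.79973944 435.90792027]
c2 [189.46100894 431.76901638]
l+ [559.34948885 165.94631761]
l- [336.71475462 165.16460634]
```

View pics/w5c.png

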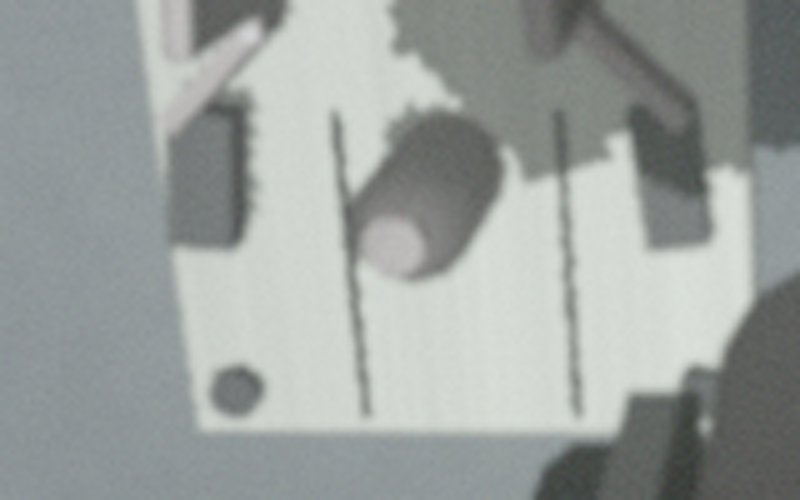

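```bash
python3 - <<'E'
from h import *
from scipy.optimize import least_squares
d=load('w5'); U=lambda p:(np.array(p)+.5)/5-.5+[115,180]
obs=[((0,0,50),(392,246)),((55,-55,10),(198,431))]
lines=[(-20.5,[(337,120),(342,165),(355,290),(367,412)]),(20.5,[(559,120),(562,165),(570,290),(578,412)])]
def res(p):
    c,s=np.cos(p[2]),np.sin(p[2]); r=[]
    for q,v in obs: r+=list(proj(d,[p[0]+c*q[0]-s*q[1],p[1]+s*q[0]+c*q[1],q[2]])[0]-U(v))
    for y,L in lines:
        for v in L:
            w=atz(d,U(v),10)[:2]-p[:2]; r.append(1.08*((-s*w[0]+c*w[1])-y))
    return np.array(r)
q=least_squares(res,[552,-51.5,-.308]); print(q.x,np.round(q.fun,2))
Rt=R.from_rotvec(d['eef_rot']).as_matrix()
for dz in (0,1,2): print(dz,proj(d,d['ee_pos']+Rt@np.array([0,20-52,dz]))[0])
crop('w5',215,215,150,140,5,'w5d')
plan([q.x[0],q.x[1],100],q.x[2]+np.pi/2)
E
```

```text
[ 5.52049099e+02 -5.07786614e+01 -3.00853162e-01] [ 0.24 -0.24 -0.57  0.37  0.26  0.3   0.19 -0.13 -0.26 -0.22 -0.21 -0.18]
0 [283.16001966 314.80204224]
1 [283.15607576 312.70651141]
2 [283.15211982 310.59933482]
at [560.3  22.2 148.5] yaw 1.2659 tilt [ 4.e-04 -1.e+00  6.e-04] gap 29.4 F [-0.47 -0.19 -0.59] t 4.95
shift [-72.1  48.5 -14. ] turn [-0.0006 -0.0041  0.0004]
```

View pics/w5d.png

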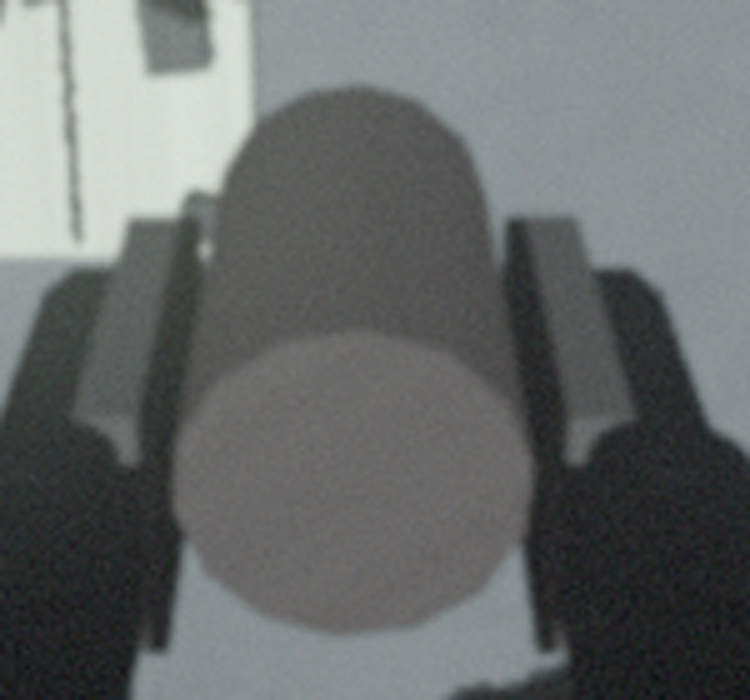

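Disc centre in hand is at (285.7,311.5), which puts the cap about 1 mm from the nominal TCP in camera terms. I'll apply that to the post target: (552.8, −51.8), yaw −0.304.

```bash
python3 - <<'E'
from h import *
plan([552.8,-51.8,85],-.304+np.pi/2)
E
```

```text
at [560.3  22.2 148.5] yaw 1.2659 tilt [ 4.e-04 -1.e+00  6.e-04] gap 29.4 F [-0.47 -0.19 -0.59] t 4.95
shift [-72.8  63.5 -15.1] turn [-0.0006 -0.0009  0.0004]
```

>>> move_arm --targets "-40 0 -9 0 0 0 -0.6;-73 0 -15 0 0 0 -0.6;-73 0 -15 0 0 0 -0.6;-73 30 -15 0 0 0 -0.6;-73 63.5 -15 0 0 0 -0.6;-73 63.5 -15 0 0 0 -0.6;-73 63.5 -15 0 0 0 -0.6"

```text
clock: 5.82
ee_pos: [553.7, -53.0, 86.1]
eef_rot: [-1.339, -0.982, 0.979]
force: [-0.2, -0.1, -0.7]
finger_gap: 29.7
```

```bash
python3 - <<'E'
from h import *
plan([552.8,-51.8,60],-.304+np.pi/2)
save('scene','a6'); save('side','b6'); a=cv2.imread('pics/a6.png')[150:260,190:300]; b=cv2.imread('pics/b6.png')[150:260,250:360]
cv2.imwrite('pics/c6.png',cv2.resize(np.hstack([a,b]),None,fx=3.6,fy=3.6,interpolation=cv2.INTER_CUBIC)*1)
E
```

```text
at [553.7 -53.   86.1] yaw 1.2642 tilt [ 6.0e-04 -1.0e+00 -1.2e-03] gap 29.7 F [-0.19 -0.14 -0.69] t 5.825
shift [ 0.9 26.1  1.2] turn [ 0.0012 -0.0026  0.0006]
```

View pics/c6.png

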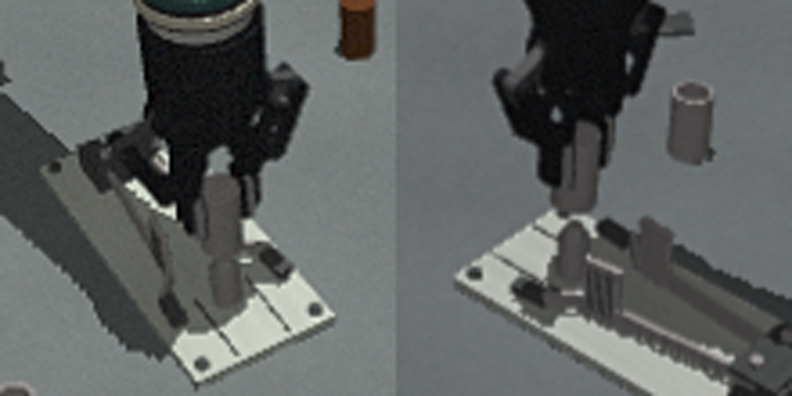

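```bash
python3 - <<'E'
from h import *
a=cv2.imread('pics/a6.png')[190:240,230:280]; b=cv2.imread('pics/b6.png')[180:230,280:330]
a=cv2.resize(a,None,fx=8,fy=8,interpolation=cv2.INTER_CUBIC);b=cv2.resize(b,None,fx=8,fy=8,interpolation=cv2.INTER_CUBIC)
im=np.clip(np.hstack([a,b])*1.5,0,255).astype(np.uint8)
# overlay predicted post axis and cap axis
A=load('a6');B=load('b6')
for name,xy,z0,z1,col in [('post',(552,-51.3),10,50,(0,0,255)),('cap',(553,-52.5),66,118,(0,255,0))]:
    for d,off,sh in [(A,(230,190),0),(B,(280,180),400)]:
        P=(proj(d,[[*xy,z0],[*xy,z1]])-off+.5)*8-.5
        print(name,sh,P.round(1))
cv2.imwrite('pics/c6b.png',im)
E
```

```text
post 0 [[182.1 342.4]
 [173.4 255.1]]
post 400 [[147.1 367.3]
 [152.5 258.5]]
cap 0 [[169.5 222.5]
 [157.1  98.8]]
cap 400 [[153.2 210.6]
 [160.7  59.6]]
```

View pics/c6b.png

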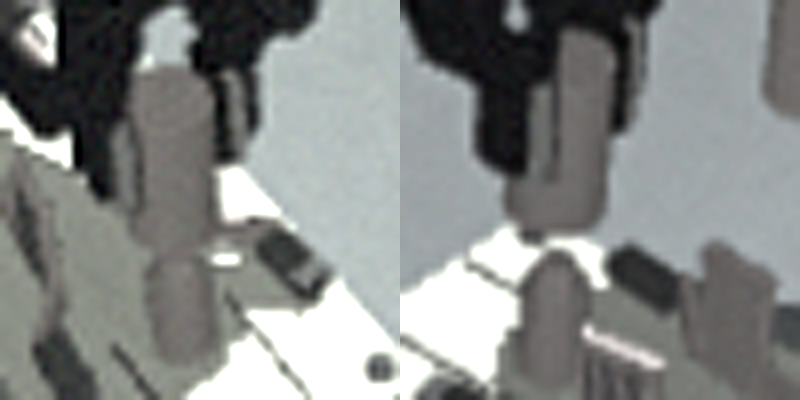

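Both views put the cap over the post to within about 1.5 mm. I'll lower it in steps and watch the forces.

>>> move_arm --targets "0.5 10 1.3 0 -0.002 0 -0.6;0.5 20 1.3 0 -0.002 0 -0.6;0.5 28 1.3 0 -0.002 0 -0.6;0.5 28 1.3 0 -0.002 0 -0.6;0.5 28 1.3 0 -0.002 0 -0.6"

```text
clock: 6.55
ee_pos: [551.8, -52.9, 57.1]
eef_rot: [-1.338, -0.981, 0.981]
force: [0.3, 0.6, -1.7]
finger_gap: 29.4
```

```bash
python3 - <<'E'
from h import *
plan([552.8,-51.8,30.3],-.304+np.pi/2); print(observe()['ft_torque'])
E
```

```text
at [551.8 -52.9  57.1] yaw 1.265 tilt [ 0.e+00 -1.e+00  3.e-04] gap 29.4 F [ 0.32  0.56 -1.66] t 6.55
shift [ 1.4 26.8 -0.7] turn [-0.0003 -0.0018  0.    ]
[ 0.14018654 -0.04338593  0.00605046]
```

>>> move_arm --targets "0.8 4 -0.4 0 0 0 -0.6;0.8 8 -0.4 0 0 0 -0.6;0.8 12 -0.4 0 0 0 -0.6;0.8 15 -0.4 0 0 0 -0.6;0.8 15 -0.4 0 0 0 -0.6"

```text
clock: 7.18
ee_pos: [552.1, -52.4, 41.9]
eef_rot: [-1.338, -0.98, 0.981]
force: [0.7, 0.5, -0.0]
finger_gap: 29.4
```

```bash
python3 - <<'E'
from h import *
plan([552.8,-51.8,30.3],-.304+np.pi/2); print(observe()['ft_torque'])
E
```

```text
at [552.1 -52.4  41.9] yaw 1.2649 tilt [-2.e-04 -1.e+00  6.e-04] gap 29.4 F [ 0.66  0.5  -0.03] t 7.175
shift [ 0.8 11.6 -0.5] turn [-0.0006 -0.0019 -0.0002]
[ 0.02746058 -0.05351299 -0.01399152]
```

No contact, and the rim is now about 12 mm above the plate. Lowering the rest in small steps until it touches.

>>> move_arm --targets "0.3 4 -0.2 0 0 0 -0.6;0.3 8 -0.2 0 0 0 -0.6;0.3 10 -0.2 0 0 0 -0.6;0.3 11 -0.2 0 0 0 -0.6;0.3 11 -0.2 0 0 0 -0.6"

```text
clock: 7.8
ee_pos: [552.7, -52.2, 31.1]
eef_rot: [-1.338, -0.981, 0.981]
force: [0.4, 0.1, -2.1]
finger_gap: 29.2
```

```bash
python3 - <<'E'
from h import *
plan([552.8,-51.8,30.3],-.304+np.pi/2); print(observe()['ft_torque'])
E
```

```text
at [552.7 -52.2  31.1] yaw 1.2649 tilt [-0. -1.  0.] gap 29.2 F [ 0.41  0.13 -2.11] t 7.8
shift [ 0.4  0.8 -0. ] turn [-0.     -0.0019 -0.    ]
[-3.24844549e-02 -6.23143737e-04  7.79605999e-05]
```

>>> move_arm --targets "0 0.7 0 0 0 0 -0.6;0 1.4 0 0 0 0 -0.6;0 2 0 0 0 0 -0.6;0 2 0 0 0 0 -0.6"

```text
clock: 8.3
ee_pos: [552.9, -52.2, 30.3]
eef_rot: [-1.339, -0.981, 0.98]
force: [-3.7, 0.2, 9.0]
finger_gap: 29.2
```

```bash
python3 - <<'E'
from h import *
plan([552.8,-51.8,30.3],-.304+np.pi/2); print(observe()['ft_torque'])
save('scene','a7'); save('side','b7')
a=cv2.imread('pics/a7.png')[190:250,225:285]; b=cv2.imread('pics/b7.png')[180:240,270:330]
im=cv2.resize(np.hstack([a,b]),None,fx=6.6,fy=6.6,interpolation=cv2.INTER_CUBIC)
cv2.imwrite('pics/c7.png',np.clip(im*1.4,0,255).astype(np.uint8))
E
```

```text
at [552.9 -52.2  30.3] yaw 1.2648 tilt [ 4.e-04 -1.e+00 -3.e-04] gap 29.2 F [-3.72  0.17  8.98] t 8.3
shift [ 0.3 -0.   0.2] turn [ 0.0003 -0.002   0.0004]
[0.02547838 0.62688692 0.00734824]
```

View pics/c7.png

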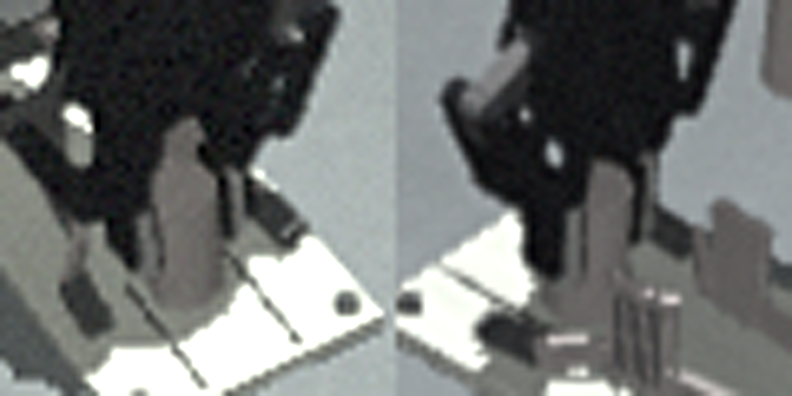

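It is seated: contact at TCP z=30.3, which puts the rim at 10 mm, with 9 N upward. Release to a moderate opening and look before rising.

>>> move_arm --targets "0 -0.5 0 0 0 0 0.2;0 -0.5 0 0 0 0 0.2;0 -0.5 0 0 0 0 0.2;0 -0.5 0 0 0 0 0.2"

```text
clock: 8.9
ee_pos: [552.6, -52.1, 29.6]
eef_rot: [-1.338, -0.981, 0.981]
force: [0.3, -0.6, -0.2]
finger_gap: 51.2
```

>>> move_arm --targets "0 -15 0 0 0 0 0.2;0 -45 0 0 0 0 0.2;0 -85 0 0 0 0 0.2;0 -120 0 0 0 0 0.2;0 -120 0 0 0 0 0.2;0 -120 0 0 0 0 0.2"

```text
clock: 9.65
ee_pos: [552.4, -52.0, 150.0]
eef_rot: [-1.338, -0.981, 0.981]
force: [0.0, 0.1, 0.4]
finger_gap: 50.9
```

```bash
python3 - <<'E'
from h import *
f=np.array([552,-51.2]); yaw=-.304
px=f+(-45)*np.array([np.cos(yaw),np.sin(yaw)]); print(px)
plan([*px,150],yaw+np.pi/2)
save('wrist','w8')
E
```

```text
[509.06339541 -37.72973698]
at [552.4 -52.  150. ] yaw 1.265 tilt [ 3.e-04 -1.e+00 -2.e-04] gap 50.9 F [0.01 0.12 0.37] t 9.65
shift [ 0.6 -0.  45.6] turn [ 0.0002 -0.0018  0.0003]
```

View pics/w8.png

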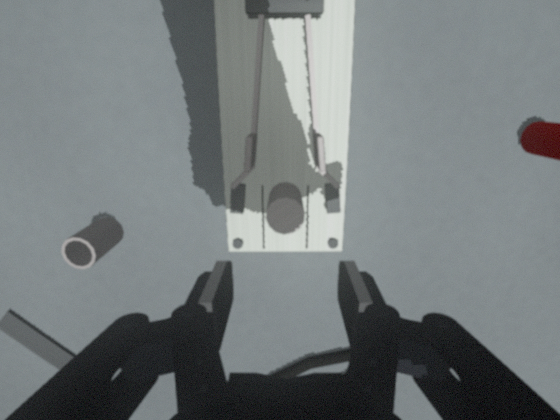

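The cap stands on the post at (285,207) with the arms open either side. Now I'll refine the fixture's lateral offset and yaw from this centred view.

```bash
python3 - <<'E'
from h import *
crop('w8',215,120,145,140,5,'w8c')
im=cv2.imread('pics/w8c.png'); cv2.imwrite('pics/w8c.png',np.clip(im*1.2,0,255).astype(np.uint8)[110:])
g=cv2.cvtColor(cv2.imread('pics/w8.png'),cv2.COLOR_BGR2GRAY).astype(float)
for r in range(188,248,8):
    row=g[r:r+3].mean(0); print(r+1,'L',255+np.argmin(row[255:272]),row[258:270].round().astype(int),'R',300+np.argmin(row[300:316]),row[301:313].round().astype(int))
for r in (30,60,90,120,150,240):
    row=g[r:r+4].mean(0); dd=np.diff(row); print(r+1.5, 210+np.argmax(dd[210:240])+.5, 330+np.argmin(dd[330:365])+.5)
E
```

```text
189 L 262 [126 124 120 103  88 100 120 124 125 124 124 121] R 307 [125 125 126 127 126 115  97  98 115 126 129 129]
197 L 270 [125 123 121 102  91 104 120 125 125 123 111  94] R 300 [117 152 174 185 187 174 150 163 194 209 211 212]
205 L 262 [125 126 123 108  97 102 121 124 120 105  98  99] R 301 [104 129 176 202 201 174 150 176 205 212 212 212]
213 L 268 [187 194 192 173 133 129 155 163 145 121 111 111] R 300 [114 117 128 155 170 157 144 178 205 213 212 212]
221 L 270 [210 210 207 192 159 145 179 198 187 158 125 114] R 300 [118 129 162 190 197 173 148 175 204 212 213 212]
229 L 263 [210 211 211 203 176 147 173 202 211 212 211 209] R 307 [210 211 213 211 200 172 157 186 208 213 212 212]
237 L 263 [211 210 211 204 181 151 173 203 212 212 211 211] R 307 [211 212 213 210 194 167 166 195 210 214 212 211]
245 L 263 [210 211 211 206 182 153 171 200 212 213 212 211] R 306 [212 213 213 206 182 153 166 197 211 213 212 211]
31.5 215.5 353.5
61.5 216.5 352.5
91.5 218.5 350.5
121.5 220.5 348.5
151.5 221.5 347.5
241.5 227.5 342.5
```

View pics/w8c.png

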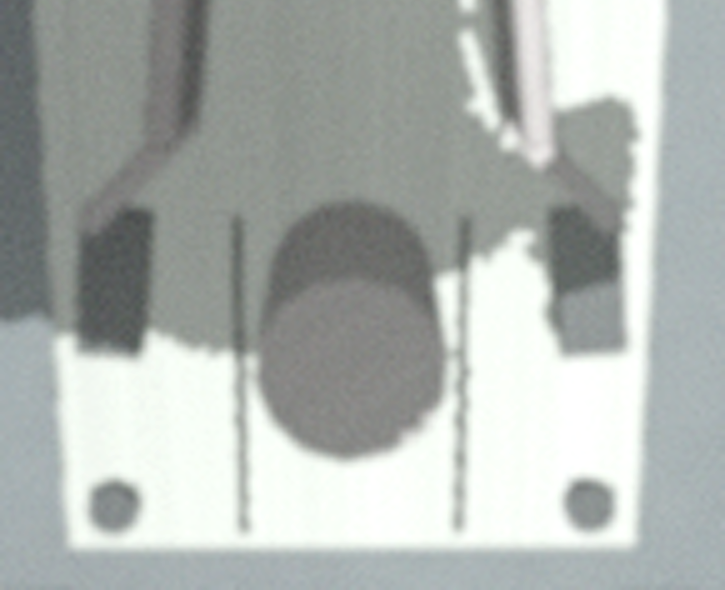

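Fixture midline is at u≈284.7 on every row, so yaw matches the tool's, and laterally the gripper is within about 0.7 mm. Next: open fully, shift 46 mm toward the pivot, then descend around the pads.

>>> move_arm --targets "0 0 30 0 0 0 1;0 0 46.5 0 0 0 1;0 0 46.5 0 0 0 1;0 0 46.5 0 0 0 1;0 35 46.5 0 0 0 1;0 65 46.5 0 0 0 1;0 65 46.5 0 0 0 1;0 65 46.5 0 0 0 1"

```text
clock: 10.7
ee_pos: [509.4, -38.4, 85.4]
eef_rot: [-1.34, -0.982, 0.98]
force: [0.6, -0.1, 0.0]
finger_gap: 85.6
```

```bash
python3 - <<'E'
from h import *
plan([508,-38,20],-.306+np.pi/2)
save('wrist','w9'); save('side','b9'); save('scene','a9')
a=cv2.imread('pics/a9.png')[170:260,190:290]; b=cv2.imread('pics/b9.png')[170:260,270:370]
im=cv2.resize(np.hstack([a,b]),None,fx=4,fy=4,interpolation=cv2.INTER_CUBIC)
cv2.imwrite('pics/c9.png',np.clip(im*1.3,0,255).astype(np.uint8))
E
```

```text
at [509.4 -38.4  85.4] yaw 1.2646 tilt [ 2.0e-04 -1.0e+00 -1.4e-03] gap 85.6 F [ 0.56 -0.08  0.04] t 10.7
shift [-0.  65.4  1.5] turn [ 0.0014 -0.0002  0.0002]
```

View pics/w9.png

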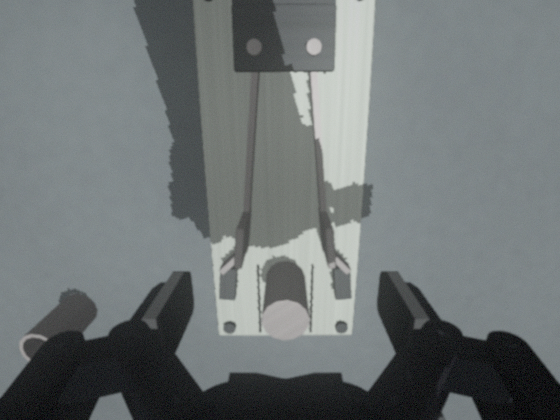

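View pics/c9.png

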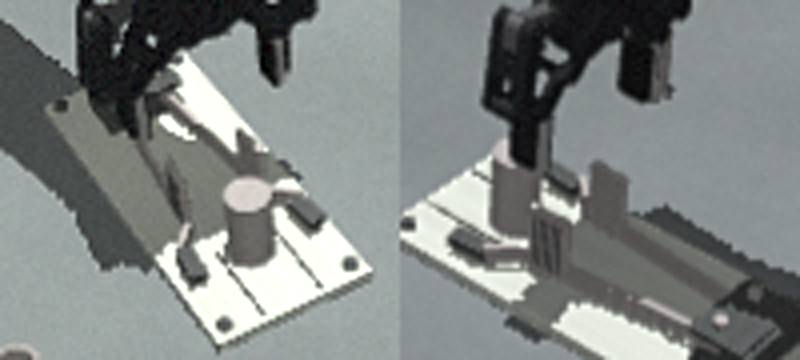

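The cap is seated and clear of the gripper, and the fingers straddle the pads with margin. Descending.

>>> move_arm --targets "0 25 1 0 0 0 1;0 50 1 0 0 0 1;0 65 1 0 0 0 1;0 65 1 0 0 0 1;0 65 1 0 0 0 1"

```text
clock: 11.48
ee_pos: [508.1, -37.9, 20.5]
eef_rot: [-1.339, -0.982, 0.98]
force: [-0.5, -0.4, 0.3]
finger_gap: 85.7
```

```bash
python3 - <<'E'
from h import *
plan([508,-38,20],-.306+np.pi/2)
save('wrist','w10')
E
```

```text
at [508.1 -37.9  20.5] yaw 1.2648 tilt [ 4.0e-04 -1.0e+00 -1.5e-03] gap 85.7 F [-0.51 -0.44  0.34] t 11.475
shift [-0.1  0.5  0.1] turn [0.0015 0.     0.0004]
```

View pics/w10.png

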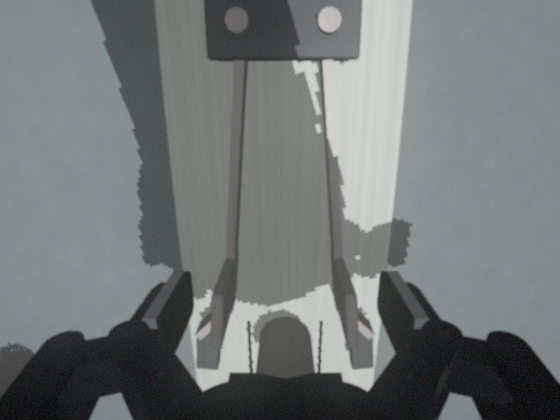

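>>> move_arm --targets "0 0 0 0 0 0 0.4;0 0 0 0 0 0 0.3;0 0 0 0 0 0 0.2;0 0 0 0 0 0 0.1;0 0 0 0 0 0 0;0 0 0 0 0 0 -0.05;0 0 0 0 0 0 -0.05;0 0 0 0 0 0 -0.05" --force 40

```text
clock: 12.52
ee_pos: [508.2, -37.9, 20.3]
eef_rot: [-1.34, -0.982, 0.98]
force: [-0.7, -0.5, 6.3]
finger_gap: 40.8
```

```bash
python3 - <<'E'
from h import *
plan([508,-38,20],-.306+np.pi/2)
o=observe(); x=R.from_rotvec(o['eef_rot']).as_matrix(); print('F tool',x.T@o['force'])
save('wrist','w11')
E
```

```text
at [508.2 -37.9  20.3] yaw 1.2648 tilt [ 5.0e-04 -1.0e+00 -1.5e-03] gap 40.8 F [-0.65 -0.47  6.32] t 12.525
shift [-0.1  0.3  0.1] turn [0.0015 0.     0.0005]
F tool [-0.63849203 -6.31725538  0.47014195]
```

View pics/w11.png

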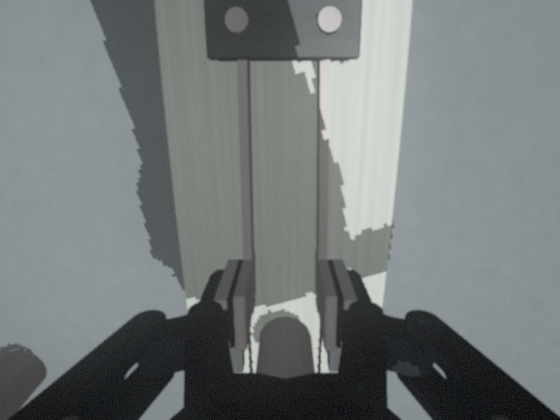

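The net side force of −0.6 N implies the gripper is about 0.6 mm too far in +x, which agrees with the earlier image estimate. I'll shift −0.5 mm and close to 36 mm.

>>> move_arm --targets "-0.5 0 0 0 0 0 -0.08;-0.5 0 0 0 0 0 -0.11;-0.5 0 0 0 0 0 -0.14;-0.5 0 0 0 0 0 -0.153;-0.5 0 0 0 0 0 -0.153;-0.5 0 0 0 0 0 -0.153;-0.5 0 0 0 0 0 -0.153;-0.5 0 0 0 0 0 -0.153"

```text
clock: 13.58
ee_pos: [508.0, -38.4, 20.4]
eef_rot: [-1.339, -0.982, 0.98]
force: [0.3, -0.2, 7.7]
finger_gap: 36.4
```

```bash
python3 - <<'E'
from h import *
plan([508,-38,20],-.306+np.pi/2)
o=observe(); x=R.from_rotvec(o['eef_rot']).as_matrix(); print('F tool',x.T@o['force'])
save('wrist','w12'); save('side','b12'); save('scene','a12')
crop('w12',190,0,190,150,4,'w12t');crop('w12',190,230,190,150,4,'w12b')
a=cv2.imread('pics/a12.png')[180:250,225:295]; b=cv2.imread('pics/b12.png')[185:255,270:340]
im=cv2.resize(np.hstack([a,b]),None,fx=5.7,fy=5.7,interpolation=cv2.INTER_CUBIC)
cv2.imwrite('pics/c12.png',np.clip(im*1.3,0,255).astype(np.uint8))
E
```

```text
at [508.  -38.4  20.4] yaw 1.2651 tilt [ 5.0e-04 -1.0e+00 -1.6e-03] gap 36.4 F [ 0.34 -0.21  7.69] t 13.575
shift [0.4 0.4 0.2] turn [0.0016 0.0003 0.0005]
F tool [-0.09556518 -7.68485679 -0.40151187]
```

View pics/c12.png

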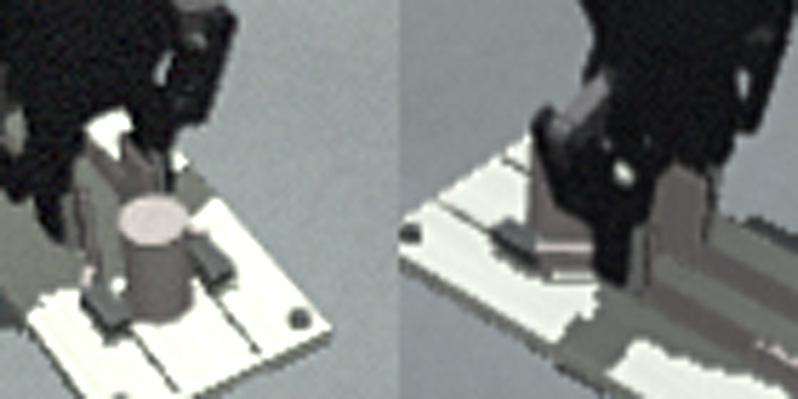

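View pics/w12b.png

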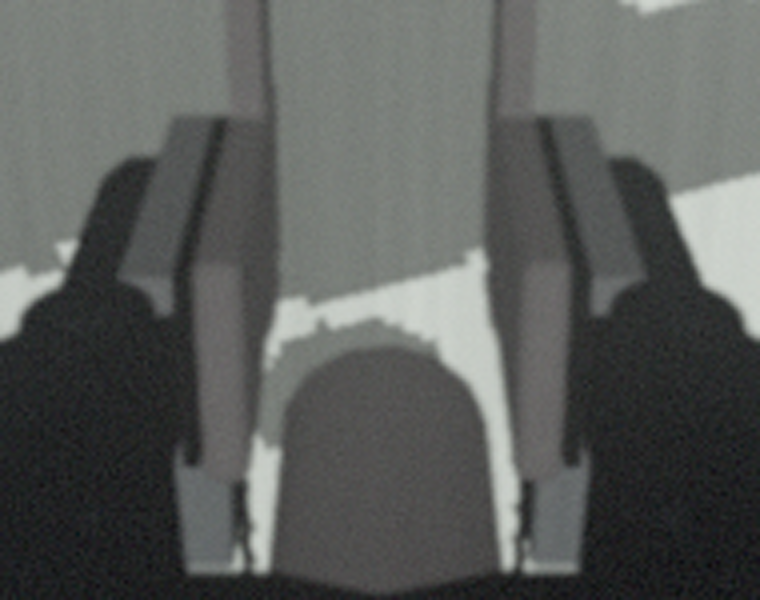

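View pics/w12t.png

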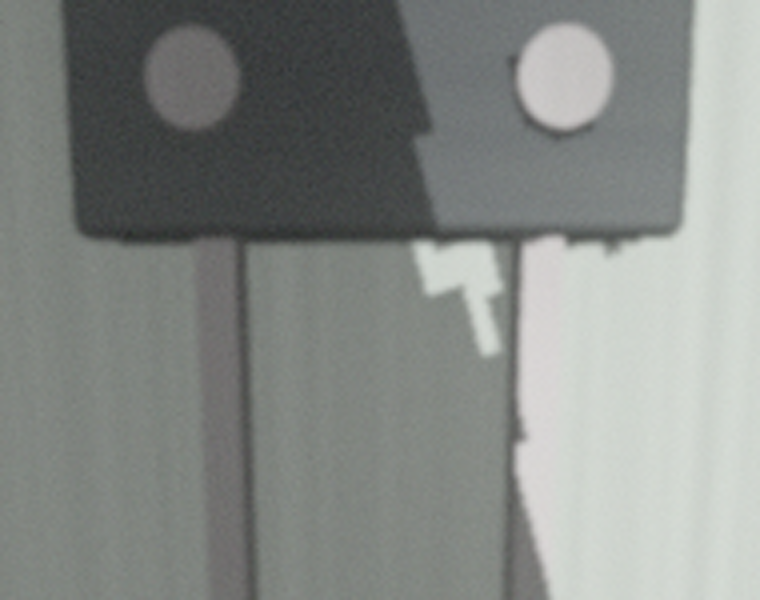

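```bash
python3 - <<'E'
from h import *
d=load('w12')
a=d['image'][338:378,230:260,::-1]; b=d['image'][338:378,312:342,::-1]
im=cv2.resize(np.hstack([a,b]),None,fx=13,fy=13,interpolation=cv2.INTER_CUBIC); cv2.imwrite('pics/w12z.png',np.clip(im*1.3,0,255).astype(np.uint8))
# predictions as function of fixture origin in tool: tool x of midline=m, tool z of post = -46.5
Rt=R.from_rotvec(d['eef_rot']).as_matrix()
zax=Rt[:,2]; xax=Rt[:,0]
for m in (-0.5,0,.5):
  o=d['ee_pos']+xax*m-zax*46.; o[2]=0
  for n,y,z in [('line',20.5,10),('tabtop',20,24),('tablow',20,16)]:
    for sx in (-1,1):
      P=[o+xax*sx*y-zax*t+[0,0,z] for t in (-5,3,10)]
      u=proj(d,P); c0=230 if sx<0 else 312-30
      print(m,n,sx,((u-[c0,338]+.5)*13-.5).round().tolist())
E
```

```text
-0.5 line -1 [[222.0, -109.0], [229.0, 40.0], [236.0, 165.0]]
-0.5 line 1 [[485.0, -108.0], [478.0, 40.0], [473.0, 165.0]]
-0.5 tabtop -1 [[197.0, 118.0], [205.0, 273.0], [213.0, 404.0]]
-0.5 tabtop 1 [[506.0, 118.0], [499.0, 273.0], [492.0, 404.0]]
-0.5 tablow -1 [[218.0, -16.0], [226.0, 136.0], [233.0, 264.0]]
-0.5 tablow 1 [[487.0, -15.0], [480.0, 136.0], [474.0, 264.0]]
0 line -1 [[233.0, -108.0], [241.0, 40.0], [247.0, 165.0]]
0 line 1 [[496.0, -109.0], [490.0, 40.0], [484.0, 165.0]]
0 tabtop -1 [[209.0, 118.0], [217.0, 273.0], [224.0, 404.0]]
0 tabtop 1 [[519.0, 118.0], [511.0, 273.0], [504.0, 404.0]]
0 tablow -1 [[230.0, -15.0], [238.0, 136.0], [244.0, 264.0]]
0 tablow 1 [[499.0, -16.0], [492.0, 136.0], [486.0, 264.0]]
0.5 line -1 [[245.0, -108.0], [252.0, 40.0], [258.0, 166.0]]
0.5 line 1 [[508.0, -109.0], [501.0, 40.0], [495.0, 165.0]]
0.5 tabtop -1 [[221.0, 118.0], [229.0, 273.0], [236.0, 404.0]]
0.5 tabtop 1 [[531.0, 118.0], [523.0, 273.0], [516.0, 404.0]]
0.5 tablow -1 [[242.0, -15.0], [249.0, 136.0], [256.0, 264.0]]
0.5 tablow 1 [[511.0, -16.0], [503.0, 135.0], [497.0, 264.0]]
```

View pics/w12z.png

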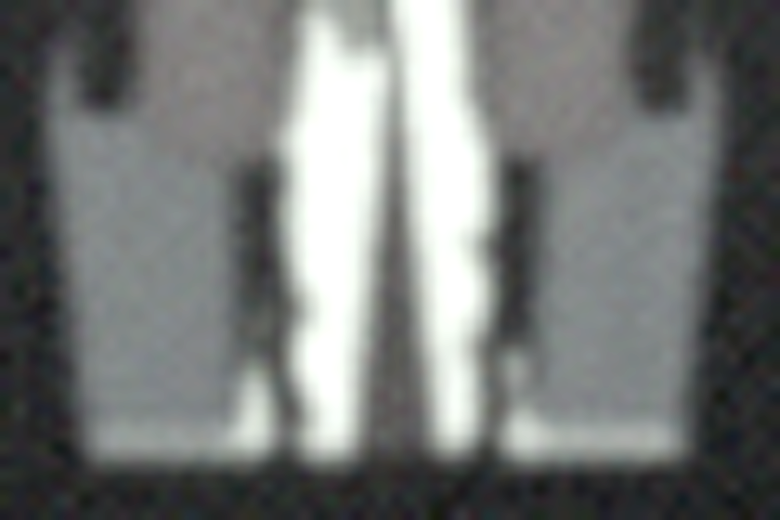

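Symmetric squeeze. The tab edges in the crop are at x≈230 and 540, which works out to a gap of about 40.6–41 mm, centred to about 0.2 mm. Closing by another 0.5 mm.

>>> move_arm --targets "0 0 0 0 0 0 -0.16;0 0 0 0 0 0 -0.165;0 0 0 0 0 0 -0.165;0 0 0 0 0 0 -0.165;0 0 0 0 0 0 -0.165;0 0 0 0 0 0 -0.165;0 0 0 0 0 0 -0.165;0 0 0 0 0 0 -0.165"

```text
clock: 14.72
ee_pos: [508.1, -38.5, 20.5]
eef_rot: [-1.34, -0.982, 0.98]
force: [-0.3, -0.7, 8.6]
finger_gap: 35.7
```

```bash
python3 - <<'E'
from h import *
plan([508,-38,20],-.306+np.pi/2)
o=observe(); x=R.from_rotvec(o['eef_rot']).as_matrix(); print('F tool',x.T@o['force'])
d=save('wrist','w13')
a=d['image'][338:378,230:260,::-1]; b=d['image'][338:378,312:342,::-1]
im=cv2.resize(np.hstack([a,b]),None,fx=13,fy=13,interpolation=cv2.INTER_CUBIC); cv2.imwrite('pics/w13z.png',np.clip(im*1.3,0,255).astype(np.uint8))
g0=load('w12')['image'].astype(float).mean(2); g=d['image'].astype(float).mean(2)
for q in (g0,g): print(q[355:363,238:256].mean(0).round().astype(int), q[355:363,318:336].mean(0).round().astype(int))
save('wrist','w14'); crop('w14',190,0,190,150,4,'w14t'); save('scene','a14'); crop('a14',225,180,70,70,8,'c14'); print(observe()['finger_gap'])
E
```

```text
at [508.1 -38.5  20.5] yaw 1.2651 tilt [ 5.0e-04 -1.0e+00 -1.6e-03] gap 35.7 F [-0.3  -0.68  8.56] t 14.725
shift [0.4 0.5 0.2] turn [0.0016 0.0003 0.0005]
F tool [-0.73849907 -8.55594281  0.06533479]
[104 103 104 104 104 103 104 103 102  87  66  53  56  77 128 173 194 200] [172 124  68  43  53  77  96 105 105 105 104 104 102 104 104 105 100  85]
[105 103 104 105 104 105 103 104 103  97  81  58  48  67 124 173 194 200] [177 129  70  48  66  90 103 106 105 106 102 104 102 104 105 105  96  69]
35.864468361076206
```

View pics/w13z.png

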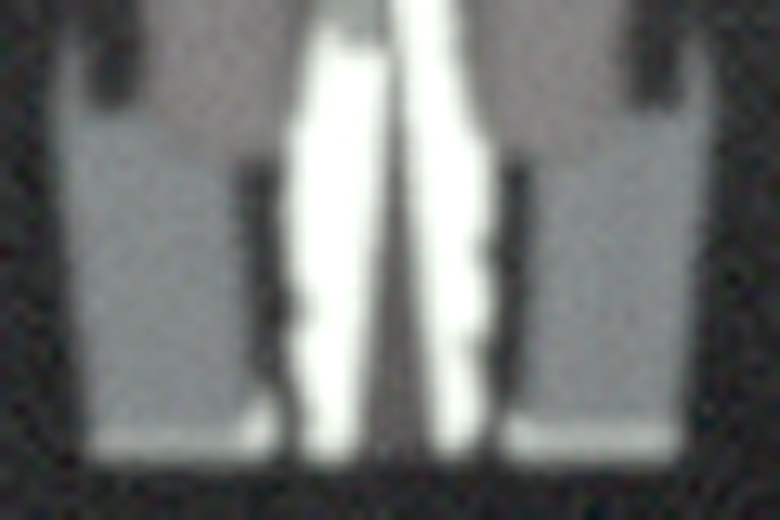

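View pics/c14.png

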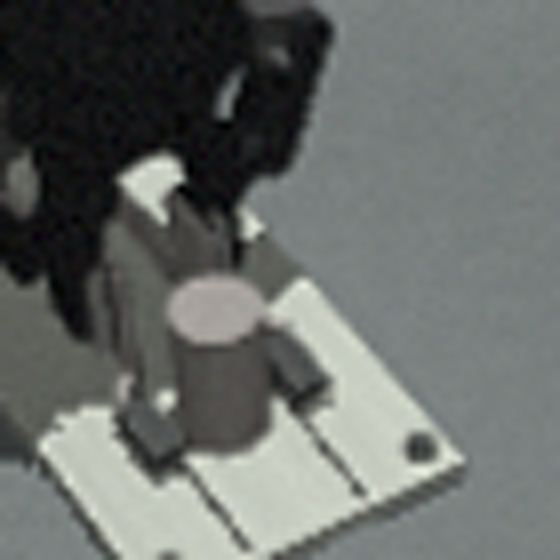

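>>> move_arm --targets "0 0 0 0 0 0 -0.16;0 0 0 0 0 0 -0.16;0 0 0 0 0 0 -0.16;0 0 0 0 0 0 -0.16;0 0 0 0 0 0 -0.16;0 0 0 0 0 0 -0.16;0 0 0 0 0 0 -0.16;0 0 0 0 0 0 -0.16"

```text
clock: 15.88
ee_pos: [508.0, -38.5, 20.5]
eef_rot: [-1.339, -0.982, 0.98]
force: [-1.4, -1.0, 8.1]
finger_gap: 35.8
```

```bash
python3 - <<'E'
from h import *
gs=[]
for i in range(3):
    d=save('wrist','w15_%d'%i); gs.append(round(observe()['finger_gap'],2))
plan([508,-38,20],-.306+np.pi/2); print(gs)
g=np.mean([load('w15_%d'%i)['image'].astype(float).mean(2) for i in range(3)],0)
print(g[355:363,238:256].mean(0).round().astype(int), g[355:363,318:336].mean(0).round().astype(int))
E
```

```text
at [508.1 -38.5  20.5] yaw 1.2651 tilt [ 5.0e-04 -1.0e+00 -1.6e-03] gap 35.9 F [-1.58 -0.21  8.53] t 16.025
shift [0.4 0.5 0.2] turn [0.0016 0.0003 0.0005]
[36.11, 35.91, 35.87]
[104 104 104 103 104 104 104 104 102  95  78  56  46  67 123 173 194 200] [177 130  71  47  63  88 102 107 106 106 104 103 103 103 104 105  96  72]
```

Steady at a gap of about 35.9 mm, which puts the tabs at about 40 mm. Handing in.

```bash
python3 - <<'E'
from station import ticket
print(ticket.hand_in())
E
```

```text
the job is handed in; nothing more can be done
None
```

The cap is on the post with its rim on the plate, and the arm is holding the tweezers squeezed with the tabs over the lines. The job was handed in at about 16 s, and no verdict came back.

**Cap:** I lowered the grey cap, closed end up, until it touched the plate. The tool was then at 30.3 mm, which puts the rim at 10 mm, with about 9 N of contact force. I let it go and rose clear. Every later picture shows it upright on the post.

**Tweezers:** I closed the fingers on the two pads and held.
- **Gap at the pads:** the last readings were 35.9–36.1 mm, against 36 mm wanted.
- **Gap at the tabs:** that pad gap works out at about 39.9–40 mm. My wrist-camera estimate, made just before a final 0.2 mm opening, was 39.5–39.9 mm, and the tab edges barely moved after that.
- **Centring:** the tabs are within about 0.2 mm of the middle of the two lines, and both stand clear of the cap.

**Where checks disagreed:**
- The two fixed cameras differed by about 4 mm in x, so I relied on the wrist camera, which itself looked about 1 mm off sideways.
- The sideways force during the final hold read between −0.1 and −0.7 N, which is within about 0.7 mm of centred.
- A steady upward force of about 8 N came up as the fingers closed on the pads. I took it to be friction from the fingertips swinging forward and did not investigate further.

No move went near the stub, tumbler, pliers, coupon or coloured caps, though I took no final picture specifically to check them.

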